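# Changeover kits for two wire bonders

## Robot

A 6-joint arm with a two-finger parallel gripper is mounted at the origin on the work surface. World frame = base frame: x ahead of the robot, y to its left, z up, the work surface at z = 0. Lengths are in m, angles in rad, forces in N, time in s.
With the tool pointing down it reaches from about 0.25 to 0.725 m from the base axis. Payload 4 kg.
Tool frame: the origin (TCP) lies midway between the tips of the shut fingers; the grasp point (between the pads) lies 19 mm behind it; x points along the fingers, y is the direction in which the jaws open and shut, and the axes are right-handed (so a half turn about x gives the same grasp; the last joint's range is limited). The gripper opens to 85 mm and grips with 20 to 120 N. Pads are 22 mm wide; open, the fingers measure 114 mm over their backs; the gripper's body (76 mm by 85 mm) begins 54 mm behind the grasp point. The pads swing forward as they close: fully open they stand 13 mm farther back than shut.
Start: joints at [-1.179, 0.241, 0.005, 1.335, 0, 1.571], TCP at [0.191, -0.462, 0.231] pointing down, gripper open.
Joint ranges: [-2.72, 2.72], [-1.05, 1.87], [-1.09, 1.28], [-1.99, 2.15], [-1.42, 1.44], [-3.14, 3.14]. Speed limits (rad/s): [2.79, 2.79, 3.14, 3.14, 3.14, 3.14].

## Interface

Orientations are given as a unit quaternion [x, y, z, w].
In Python, from workcell import * gives the robot as it stands.
- The arm moves only by the tool play_rows, never from a script. Its argument "plan" is a list of rows, each a list of 7 numbers: the shift along the tool's x, y, z in mm, then the turn, a rotation vector about the tool's x, y, z in rad, then the closure, from -1 (fully open) to 1 (shut). In form: [[x, y, z, rx, ry, rz, grip], ...]. A call has 1 to 20 rows; each row shifts and turns the commanded pose from where the row before left it, along the tool's axes as they then stand; what a row does not reach is not made up. A row lasts 1/12 s, in which the tool goes at most 41.7 mm and 7.16 degrees, less where a joint would pass 70% of its speed; a pose out of reach is approached as far as the arm can. A call with a gripper value outside its range is refused whole. The fingers move at their own pace and stop on an object; the grip force is fixed at half the most. Time passes only in rows, so rows that do not move let the fingers close. It gives the time, the measured TCP pose, the force and the opening at its end, in the units of the state.
- get_obs(): the state, without advancing time (a new reading comes with each control period).
- camera(name): name is "scene" or "top"; returns a dict with "frame" (480x640x3 uint8, red, green, blue), "depth" (480x640 float32, m along the optical axis (not along the pixel's ray), 0 where there is no reading), "fx", "fy", "cx", "cy" (pixels), "camera_from_world" (4x4, takes a point from world to camera coordinates). Camera axes: x right, y up, looking along -z (the intrinsics and any distortion apply to the point x, -y, -z); pixel columns grow to the right and rows downward; lengths in m; the calibration is good to about 2 mm. A picture is of the moment at which its call begins.
- job_done(): hands the job in, once; it reports no verdict.
Trained networks look in a picture, given as the dict that the camera call returned (one of the last four; its "shot" number tells which), for a name from the list of things; names that differ only in an ending like _2 or _b are one class to them, and where a whole thing is asked for, a point or a joint stands for the part that bears it (a point fixed in the world has none). Each returns a list of dicts, best first, with "confidence" (0 to 1); they miss things now and then, are a little off and sometimes report something else, mostly with a low value. They report only what shows in the picture. A call takes as long as a camera call. They do not tell look-alikes from the thing itself.
- search_frame(thing, picture): "centre" ([x, y, z] in m, in world coordinates, good to about 4 mm: the middle of the surface that is visible of it).
- pinpoint(thing, picture): "centre" ([x, y, z] in m, in world coordinates, good to about 4 mm: a listed point, or the origin of a listed thing).
The state is a dict: "clock": time; "joint_pos": joint angles; "joint_vel": joint speeds; "tau": joint torques, N m; "eef_pos": TCP position; "tool_rot": TCP orientation; "ft_force": force on the tool from outside, world axes, zero at the start; "ft_torque": the same for the moment, N m; "grip_width": finger opening in m.
Only numpy, scipy, OpenCV 4.12 (cv2) and the standard library are available. Lean on these libraries where they do the work, as an engineer would, in place of code of your own. Each camera call takes 0.05 s, during which the arm holds its last target. There are 200 camera calls.

## Task

Make up the changeover kits for the two wire bonders. Blue kit tray: the red wire spool in the spool bay and the green-capped jar in the jar bay; yellow kit tray: the white wire spool in the spool bay, the orange-capped jar in the jar bay, and the brass block pressed fully down over the two studs so that it sits flat on the tray floor. Everything stands upright in its bay, do not let a jar tip over on the way, and leave the spare black spool where it is.

Things in the scene. Friction and masses are not known exactly. Their poses are not given: they have to be found in the camera images.
- tray_blue: Blue tray, fixed, 88 x 232 mm, floor 4 mm thick, walls 4 mm thick, 14 mm high. Origin: centre of underside; y along its length. Three bays 80 (x) by 72 (y) mm inside: SPOOL bay (large grey disc) centred at y=+76; JAR bay (small black disc) y=0; BLOCK bay y=-76, with two steel studs at x=0, y=-61 and -91, 12 mm thick, tops 18 mm above the origin, tips tapered. Its block bay stays empty.
- tray_yellow: Yellow tray, fixed, 88 x 232 mm, floor 4 mm thick, walls 4 mm thick, 14 mm high. Origin: centre of underside; y along its length. Three bays 80 (x) by 72 (y) mm inside: SPOOL bay (large grey disc) centred at y=+76; JAR bay (small black disc) y=0; BLOCK bay y=-76, with two steel studs at x=0, y=-61 and -91, 12 mm thick, tops 18 mm above the origin, tips tapered. May face the other way from blue.
- spool_red: Red wire spool standing upright, 50 mm diameter, 40 mm high (flanges 5 mm thick, waist 42 mm), about 90 g; origin at the centre of its underside, z up. Gold-coloured wire.
- spool_white: White wire spool standing upright, 50 mm diameter, 40 mm high (flanges 5 mm thick, waist 42 mm), about 90 g; origin at the centre of its underside, z up. Copper-coloured wire.
- spool_black: Black wire spool standing upright, 50 mm diameter, 40 mm high (flanges 5 mm thick, waist 42 mm), about 90 g; origin at the centre of its underside, z up. A spare, not part of either kit: leave it.
- jar_green: Jar with a green screw cap, standing upright: clear 42 mm body, cap 44 mm diameter and 16 mm high, 50 mm high overall, about 60 g; origin at the centre of its underside, z up.
- jar_orange: Jar with an orange screw cap, standing upright: clear 42 mm body, cap 44 mm diameter and 16 mm high, 50 mm high overall, about 60 g; origin at the centre of its underside, z up.
- block: Brass workholder block, 40 mm (x) by 58 mm (y) by 30 mm high, about 140 g, with two round 16 mm holes right through it from top to bottom, at x = 0, y = +15 and -15 mm. Origin at the centre of its underside, z up. It slips loosely over the studs of a block bay with its long side along the tray's length (either way round), and then rests on the tray floor.
Not all that is in view belongs to the job. Several things have the shape of the spool_white; the one meant has the colours described above. Several things have the shape of the spool_red; the one meant has the colours described above.

How it is judged:
At the end, for the whole second after the job is handed in: Each part is upright (0.08 rad), at rest and flat on the floor (2.5 mm) of its own bay: spools within 16 mm in x, 12 mm in y of the bay centre, jars 19 and 15 mm, the block down over both studs (6 mm, 0.25 rad); the black spool is within 20 mm of its start (x of spool_red in the frame of tray_blue between -0.0165 and 0.0165 m and y of spool_red in the frame of tray_blue between 0.0635 and 0.0885 m and z of spool_red in the frame of tray_blue between 0.002 and 0.0065 m and angle between each of spool_red, jar_green, spool_white, jar_orange, block's own z axis and vertical below 0.08 rad and linear speed of each of spool_red, jar_green, spool_white, jar_orange, block below 0.02 m/s and x of jar_green in the frame of tray_blue between -0.0195 and 0.0195 m and y of jar_green in the frame of tray_blue between -0.0155 and 0.0155 m and z of jar_green in the frame of tray_blue between 0.002 and 0.0065 m and x of spool_white in the frame of tray_yellow between -0.0165 and 0.0165 m and y of spool_white in the frame of tray_yellow between 0.0635 and 0.0885 m and z of spool_white in the frame of tray_yellow between 0.002 and 0.0065 m and x of jar_orange in the frame of tray_yellow between -0.0195 and 0.0195 m and y of jar_orange in the frame of tray_yellow between -0.0155 and 0.0155 m and z of jar_orange in the frame of tray_yellow between 0.002 and 0.0065 m and x of block in the frame of tray_yellow between -0.006 and 0.006 m and y of block in the frame of tray_yellow between -0.082 and -0.07 m and z of block in the frame of tray_yellow between 0.002 and 0.0065 m and angle between the y axis of block and the y axis of tray_yellow, either way round below 0.25 rad and distance of spool_black from where it was at the start of the episode below 0.02 m); the robot touches nothing.
It fails at once if the spare black spool is moved by more than 20 mm (distance of spool_black from where it was at the start of the episode above 0.02 m).
It fails at once if a jar tips over (angle between any of jar_green, jar_orange's own z axis and vertical above 0.9 rad).
It also fails if it takes over 115 s, if anything falls off the work surface, if the arm or the gripper's body presses on something with over 40 N, if the wrist force passes 120 N, or if a joint passes its speed limit or range.

## Working session

There is one attempt and no reset: what is moved stays moved. The work goes in short steps, Python scripts to look and compute and a tool call to move; the robot and the scene stay as the last step left them, time stands still between calls to the robot, and variables do not carry over. Pictures are saved under pics/ and viewed, about 12 in all and at most 16, crops included, and the job is handed in when it is done.

Besides the shell and the picture viewer there is one more tool, called after ">>>" as name(argument=value, ...) on one line, values as JSON. play_rows: Moves the arm, as the interface text tells. Its arguments: {"type":"object","properties":{"plan":{"type":"array","items":{"type":"array","items":{"type":"number"}}}},"required":["plan"]}

```bash
ls; mkdir -p pics; cat > h.py <<'E'
from workcell import *
import numpy as np, cv2
def shot(n,name):
    c=camera(n); cv2.imwrite(f'pics/{name}.png',cv2.cvtColor(c['frame'],cv2.COLOR_RGB2BGR)); return c
def cloud(c):
    h,w=c['depth'].shape; u,v=np.meshgrid(np.arange(w),np.arange(h)); d=c['depth']
    P=np.stack([(u-c['cx'])/c['fx']*d,-(v-c['cy'])/c['fy']*d,-d,np.ones_like(d)],-1)
    W=P@np.linalg.inv(c['camera_from_world']).T
    W[d==0]=np.nan
    return W[...,:3]
E
python3 - <<'E'
from h import *
c=shot('top','top0'); s=shot('scene','sc0')
o=get_obs(); print(o)
for t in ['tray_blue','tray_yellow','spool_red','spool_white','spool_black','jar_green','jar_orange','block']:
    for n,p in (('top',c),('scene',s)):
        print(t,n,[(np.round(d['centre'],3).tolist(),round(d['confidence'],2)) for d in pinpoint(t,p)])
print(c['camera_from_world'],c['fx'],c['cx'],c['cy'])
E
```

```text
pics
{'clock': 0.1, 'joint_pos': array([-1.17899704e+00,  2.41384231e-01,  3.85799816e-03,  1.33521439e+00,
       -2.67578489e-06,  1.57081435e+00]), 'joint_vel': array([-0.00058693, -0.00216495,  0.00211517, -0.00025429,  0.00059296,
       -0.00010036]), 'tau': array([-2.27932705e-04, -3.73136330e+01,  2.53010756e+01,  1.08291980e-02,
       -8.47839431e-06, -1.78650321e-06]), 'eef_pos': array([ 0.19070662, -0.46158293,  0.23047836]), 'tool_rot': array([-0.69344809, -0.13830543,  0.69371757, -0.13695727]), 'ft_force': array([-0.13637493,  0.35191617,  0.38405406]), 'ft_torque': array([-0.02132098, -0.0077264 ,  0.00040472]), 'grip_width': 0.08549980031669165}
tray_blue top [([0.58, -0.178, -0.003], 0.95)]
tray_blue scene []
tray_yellow top [([0.583, 0.166, -0.002], 0.61)]
tray_yellow scene [([0.575, 0.168, -0.002], 0.92)]
spool_red top [([0.438, 0.35, 0.0], 0.85)]
spool_red scene [([0.436, 0.348, -0.004], 0.9), ([0.498, 0.43, 0.002], 0.86)]
spool_white top [([0.415, 0.196, 0.002], 0.89), ([0.323, 0.24, -0.001], 0.79), ([0.328, 0.339, -0.001], 0.61)]
spool_white scene [([0.413, 0.191, 0.003], 0.92), ([0.33, 0.34, 0.001], 0.74), ([0.324, 0.24, 0.003], 0.56)]
spool_black top [([0.44, 0.073, 0.004], 0.62)]
spool_black scene [([0.441, 0.072, -0.002], 0.9)]
jar_green top [([0.437, -0.072, -0.004], 0.63), ([0.406, -0.339, 0.0], 0.43)]
jar_green scene [([0.432, -0.063, -0.003], 0.63)]
jar_orange top [([0.45, -0.19, 0.001], 0.97)]
jar_orange scene [([0.449, -0.195, 0.003], 0.6), ([0.576, -0.179, -0.003], 0.25)]
block top [([0.405, -0.336, -0.001], 0.84)]
block scene [([0.403, -0.334, -0.004], 0.84)]
[[-0.02859978 -0.99941549  0.01872796  0.04299862]
 [ 0.98044807 -0.02439804  0.19525962 -0.48783908]
 [-0.19468856  0.02394617  0.98057276 -0.93975996]
 [ 0.          0.          0.          1.        ]] 489.58624611064107 314.2966288957681 240.2398377235577
```

View pics/top0.png

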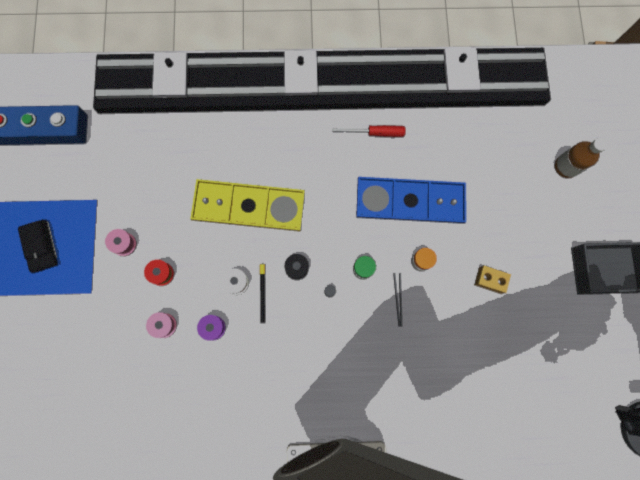

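View pics/sc0.png

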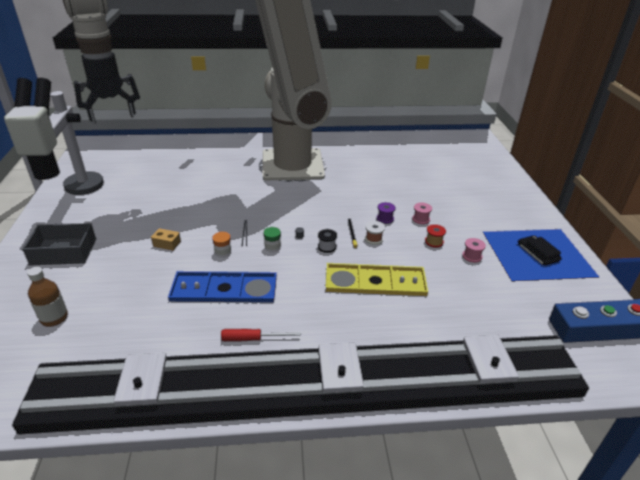

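The top view shows the red spool at (158,272), white/copper at (236,280), black at (296,266), green jar at (364,266), orange jar at (425,258) and block at (493,279). The blue tray's spool disc is on the left (+y). The yellow tray's is on its right (-y), so the yellow tray is reversed. Next I'll measure these precisely.

```bash
cat >> h.py <<'E'
from scipy.spatial.transform import Rotation as R
def near(W,xy,r,zlo,zhi):
    with np.errstate(invalid='ignore'):
        return (np.hypot(W[...,0]-xy[0],W[...,1]-xy[1])<r)&(W[...,2]>zlo)&(W[...,2]<zhi)
def topc(c,xy,zt,r=.045,tol=.006):
    """centre of the top disc at height zt by enclosing circle of world xy"""
    W=cloud(c); m=near(W,xy,r,zt-tol,zt+tol)
    P=W[m]; q=P[:,:2]; 
    (cx,cy),rad=cv2.minEnclosingCircle((q*1000).astype(np.float32))
    mx=(np.percentile(q,2,axis=0)+np.percentile(q,98,axis=0))/2
    return np.round(mx,4),np.round([cx/1000,cy/1000,rad/1000],4),round(float(np.median(P[:,2])),4),len(P)
def rect(q): return cv2.minAreaRect((q*1000).astype(np.float32))
E
python3 - <<'E'
from h import *
c=camera('top'); W=cloud(c); f=c['frame'].astype(int)
for n,xy,z in [('red',(.437,.349),.04),('white',(.415,.194),.04),('black',(.44,.073),.04),('green',(.437,-.07),.05),('orange',(.45,-.192),.05)]:
    print(n,*topc(c,xy,z))
m=near(W,(.404,-.335),.05,.024,.036); print('block',rect(W[m][:,:2]),m.sum(),np.median(W[m][:,2]))
hsv=cv2.cvtColor(c['frame'],cv2.COLOR_RGB2HSV)
for n,xy,lo,hi,b in [('blue',(.58,-.178),100,125,(.56,-.19)),('yellow',(.58,.166),22,35,0)]:
    m=near(W,xy,.15,-.01,.03)&(hsv[...,0]>=lo)&(hsv[...,0]<=hi)&(hsv[...,1]>100)
    m=cv2.morphologyEx(m.astype(np.uint8),cv2.MORPH_OPEN,np.ones((2,2)))>0
    print(n,rect(W[m][:,:2]),np.nanpercentile(W[m][:,2],[5,50,95]))
    s=near(W,xy,.12,.0155,.03); lab,L,st,ce=cv2.connectedComponentsWithStats(s.astype(np.uint8))
    for i in range(1,lab):
        if st[i,4]>4: print(' stud?',ce[i],st[i,4],W[L==i].mean(0))
# table check
print('table z',np.nanmedian(W[300:320,250:300,2]))
o=get_obs(); print(R.from_quat(o['tool_rot']).as_matrix().round(3))
crop=c['frame'][160:350,90:530]; cv2.imwrite('pics/crop1.png',cv2.resize(crop,(800,345),interpolation=cv2.INTER_CUBIC)[...,::-1])
E
```

```text
red [0.434  0.3465] [0.4345 0.3463 0.025 ] 0.0407 503
white [0.4118 0.1921] [0.4122 0.1924 0.0249] 0.0407 492
black [0.4388 0.0678] [0.439  0.0676 0.025 ] 0.0409 478
green [ 0.4325 -0.0693] [ 0.4324 -0.0693  0.0219] 0.0506 373
orange [ 0.4457 -0.192 ] [ 0.4465 -0.1921  0.0219] 0.0506 377
block ((402.7666931152344, -335.1184997558594), (59.23319625854492, 40.62076950073242), 70.50987243652344) 514 0.030402123975588946
blue ((579.0518798828125, -184.77297973632812), (235.19273376464844, 89.6897964477539), 85.7270278930664) [0.00164523 0.00537323 0.01567798]
 stud? [368.66666667 177.5       ] 6 [ 0.62916634 -0.0912068   0.01606495]
 stud? [358.6 180.6] 5 [ 0.62234275 -0.06914473  0.01721656]
 stud? [390.66666667 179.16666667] 6 [ 0.62395934 -0.13800571  0.01734516]
 stud? [399.8 179.4] 5 [ 0.6232141  -0.15772203  0.01668335]
 stud? [429.  182.4] 5 [ 0.6150272  -0.21997738  0.01691314]
 stud? [456.57142857 182.85714286] 7 [ 0.61260738 -0.27919112  0.01710776]
 stud? [394.14285714 186.28571429] 7 [ 0.60806605 -0.14459298  0.01690536]
 stud? [429.57142857 196.        ] 7 [ 0.58500307 -0.21
[... 1335 characters left out ...]
336651 0.0164024 ]
 stud? [300.  190.4] 5 [0.60338111 0.05643493 0.01735392]
 stud? [302.6 196.2] 5 [0.59038964 0.05122977 0.01766652]
 stud? [204.46153846 200.        ] 13 [0.58671725 0.25778572 0.01814175]
 stud? [219.11764706 201.58823529] 17 [0.58281152 0.22720566 0.01718495]
 stud? [265. 210.] 5 [0.56252459 0.13103097 0.01613899]
 stud? [213.         220.21052632] 19 [0.54291595 0.23966771 0.01666148]
 stud? [228.  221.2] 5 [0.5399972  0.20838127 0.01681819]
 stud? [240.85714286 223.57142857] 7 [0.53433144 0.18162373 0.01650998]
 stud? [263.6 224.6] 5 [0.53094725 0.13419923 0.01663163]
table z 0.0009269069907305028
[[ 0.     0.382 -0.924]
 [ 0.    -0.924 -0.382]
 [-1.    -0.    -0.   ]]
```

View pics/crop1.png

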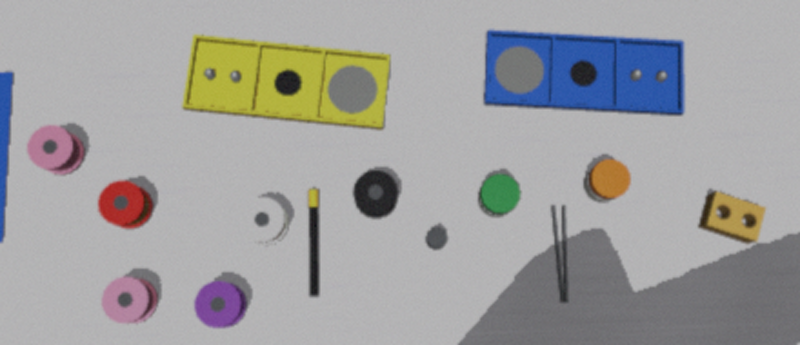

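```bash
python3 - <<'E'
from h import *
c=camera('top'); W=cloud(c); hsv=cv2.cvtColor(c['frame'],cv2.COLOR_RGB2HSV)
for n,xy,lo,hi in [('blue',(.579,-.182),98,128),('yellow',(.575,.16),20,36)]:
    m=near(W,xy,.14,-.01,.03)&(W[...,0]>.515)&(hsv[...,0]>=lo)&(hsv[...,0]<=hi)&(hsv[...,1]>90)
    m=cv2.morphologyEx(m.astype(np.uint8),cv2.MORPH_OPEN,np.ones((3,3)))>0
    q=W[m][:,:2]; print(n,rect(q))
    h=near(W,xy,.14,.011,.03)&m; print('  walls',rect(W[h][:,:2]),h.sum())
    # discs: spool grey/black low saturation points on the floor
    g=near(W,xy,.125,-.004,.012)&(cv2.dilate(cv2.morphologyEx(m.astype(np.uint8),cv2.MORPH_CLOSE,np.ones((29,29))),np.ones((1,1)))>0)&(hsv[...,1]<70)
    k,L,st,ce=cv2.connectedComponentsWithStats(g.astype(np.uint8))
    for i in range(1,k):
        if st[i,4]>60: print('  disc',st[i,4],W[L==i].mean(0).round(4))
E
```

```text
blue ((582.629638671875, -180.26010131835938), (231.5933837890625, 95.40926361083984), 85.26728057861328)
  walls ((579.8436279296875, -179.95669555664062), (231.30841064453125, 89.80632019042969), 85.26728057861328) 798
  disc 520 [ 0.5864 -0.1048  0.0048]
  disc 112 [ 0.5807 -0.1802  0.0051]
yellow ((579.1553344726562, 169.7518768310547), (236.38424682617188, 94.39093017578125), 82.71412658691406)
  walls ((576.7297973632812, 167.89071655273438), (232.0767822265625, 90.05116271972656), 82.71412658691406) 773
  disc 527 [0.5672 0.0924 0.0052]
  disc 120 [0.5771 0.1683 0.0048]
```

>>> play_rows(plan=[[11,-3.6,-24.4,0,0,0,-1],[11,-3.6,-24.4,0,0,0,-1],[11,-3.6,-24.4,0,0,0,-1],[11,-3.6,-24.4,0,0,0,-1],[11,-3.6,-24.4,0,0,0,-1],[11,-3.6,-24.4,0,0,0,-1],[11,-3.6,-24.4,0,0,0,-1],[11,-3.6,-24.4,0,0,0,-1],[11,-3.6,-24.4,0,0,0,-1],[11,-3.6,-24.4,0,0,0,-1],[0,0,0,-0.12,0,0,-1],[0,0,0,-0.12,0,0,-1],[0,0,0,-0.12,0,0,-1],[0,0,0,-0.12,0,0,-1],[0,0,0,-0.12,0,0,-1],[0,0,0,-0.12,0,0,-1],[0,0,0,-0.12,0,0,-1],[0,0,0,0,0,0,-1]])

```text
clock: 2.5
eef_pos: [0.4027, -0.3357, 0.1213]
tool_rot: [0.577, 0.409, -0.577, 0.409]
ft_force: [1.3, 0.4, -0.1]
grip_width: 0.085
```

```bash
cat >> h.py <<'E'
def yaw(o): 
    M=R.from_quat(o['tool_rot']).as_matrix(); return M
def go(x,y,z,yawdeg=None):
    """tool-frame shift (mm) to a world target, turn about tool x needed"""
    o=get_obs(); M=yaw(o); d=M.T@(np.array([x,y,z])-o['eef_pos'])*1000
    a=np.degrees(np.arctan2(M[1,1],M[0,1]))
    print('t',round(o['clock'],2),'pos',o['eef_pos'].round(4),'yaw',a.round(2),'tilt',M[2,0].round(4),'w',round(o['grip_width'],4),'F',o['ft_force'].round(1))
    print('shift',d.round(1), 'rx', None if yawdeg is None else round(-np.radians(yawdeg-a),3))
E
python3 -c "
from h import *
go(.4028,-.3351,.010,-19.5)"
```

```text
t 2.5 pos [ 0.4027 -0.3357  0.1213] yaw -19.31 tilt -1.0 w 0.085 F [ 1.3  0.4 -0.1]
shift [ 1.113e+02 -1.000e-01 -6.000e-01] rx 0.003
```

>>> play_rows(plan=[[28,0,0,0,0,0,-1],[28,0,0,0,0,0,-1],[28,0,0,0,0,0,-1],[20,0,0,0,0,0,-1],[9,0,-0.5,0,0,0,-1],[0,0,0,0,0,0,-1],[0,0,0,0,0,0,1],[0,0,0,0,0,0,1],[0,0,0,0,0,0,1],[0,0,0,0,0,0,1],[0,0,0,0,0,0,1],[0,0,0,0,0,0,1],[0,0,0,0,0,0,1],[0,0,0,0,0,0,1],[0,0,0,0,0,0,1],[0,0,0,0,0,0,1]])

```text
clock: 3.83
eef_pos: [0.404, -0.3362, 0.0101]
tool_rot: [0.578, 0.407, -0.577, 0.41]
ft_force: [0.3, -0.8, 5.6]
grip_width: 0.0389
```

```bash
python3 -c "
from h import *
go(.4028,-.3351,.09,-19.5)"
```

```text
t 3.83 pos [ 0.404  -0.3362  0.0101] yaw -19.44 tilt -1.0 w 0.0389 F [ 0.3 -0.8  5.6]
shift [-79.9  -1.3  -0.5] rx 0.001
```

>>> play_rows(plan=[[-27,0,0,-0.053,0,0,1],[-27,0,0,-0.053,0,0,1],[-27,0,0,-0.053,0,0,1],[-27,0,0,-0.053,0,0,1],[0,3.7,-20.5,0,0,0,1],[0,7,-39.5,0,0,0,1],[0,7,-39.5,0,0,0,1],[0,7,-39.5,0,0,0,1],[0,7,-39.5,0,0,0,1],[0,7,-39.5,0,0,0,1],[0,7,-39.5,0,0,0,1],[0,7,-39.5,0,0,0,1],[0,7,-39.5,0,0,0,1],[0,7,-39.5,0,0,0,1],[0,7,-39.5,0,0,0,1],[0,7,-39.5,0,0,0,1],[0,7,-39.5,0,0,0,1],[0,7,-39.5,0,0,0,1],[0,7,-39.5,0,0,0,1],[0,4.5,-23,0,0,0,1]])

```text
clock: 5.5
eef_pos: [0.5842, 0.2474, 0.1163]
tool_rot: [0.531, 0.468, -0.529, 0.468]
ft_force: [0.7, -0.9, -0.3]
grip_width: 0.0388
```

>>> play_rows(plan=[[0,0,0,0,0,0,1],[0,0,0,0,0,0,1],[0,0,0,0,0,0,1]])

```text
clock: 5.75
eef_pos: [0.5831, 0.2425, 0.1159]
tool_rot: [-0.53, -0.467, 0.531, -0.467]
ft_force: [-0.0, -0.2, -0.4]
grip_width: 0.0386
```

```bash
python3 -c "
from h import *
go(.5855,.243,.04,-7.3)
c=shot('top','t2');s=shot('scene','s2');W=cloud(s)
print(pinpoint('block',s),pinpoint('block',c))
f=s['frame'][180:340,250:490]; cv2.imwrite('pics/s2c.png',cv2.resize(f,(800,533),interpolation=cv2.INTER_CUBIC)[...,::-1])"
```

```text
t 5.75 pos [0.5831 0.2425 0.1159] yaw -7.28 tilt -1.0 w 0.0386 F [-0.  -0.2 -0.4]
shift [75.9  2.4 -0.9] rx 0.0
[{'centre': [0.581, 0.2452, 0.1055], 'confidence': 0.85}, {'centre': [0.4318, -0.0654, -0.003], 'confidence': 0.54}, {'centre': [0.4353, 0.3493, -0.0018], 'confidence': 0.47}] [{'centre': [0.4502, -0.1923, -0.002], 'confidence': 0.52}]
```

View pics/s2c.png

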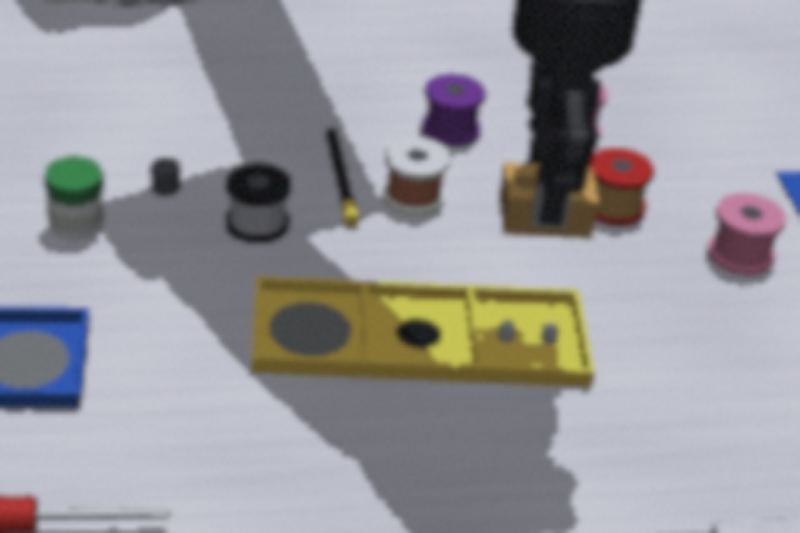

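The scene crop shows the block level in the jaws. I'll compare it with the studs from the same camera.

```bash
python3 - <<'E'
from h import *
s=camera('scene'); W=cloud(s); hsv=cv2.cvtColor(s['frame'],cv2.COLOR_RGB2HSV)
o=get_obs(); M=yaw(o); p=o['eef_pos']
m=near(W,p[:2],.06,.09,.15)&(hsv[...,1]>110)&(hsv[...,0]>8)&(hsv[...,0]<28)
k,L,st,ce=cv2.connectedComponentsWithStats(m.astype(np.uint8)); print(st[1:])
m=np.isin(L,[i for i in range(1,k) if st[i,4]>30])
q=(W[m]-p)@M*1000   # tool frame
print('block in tool frame pct',np.percentile(q,[1,3,50,97,99],axis=0).round(1))
print('z world',np.percentile(W[m][:,2],[1,50,99]).round(4))
for xy in [(.5867,.2578),(.5828,.2272)]:
    m=near(W,xy,.011,.009,.025); print('stud',m.sum(),W[m].mean(0).round(4),(np.percentile(W[m],5,axis=0)+np.percentile(W[m],95,axis=0))/2)
h=near(W,(.577,.168),.14,.0115,.018)&(hsv[...,0]>18)&(hsv[...,0]<36)&(hsv[...,1]>90)&(W[...,0]>.51); print('walls',rect(W[h][:,:2]),h.sum())
E
```

```text
[[402 229   9  20 142]
 [419 230  10  20 102]]
block in tool frame pct [[-22.7 -15.3 -29.9]
 [-22.  -13.7 -29.1]
 [-16.3  18.5  11.6]
 [  4.   22.8  25.5]
 [  6.   23.2  26.6]]
z world [0.1106 0.1329 0.1393]
stud 22 [0.5927 0.2578 0.0145] [0.59225918 0.25814436 0.01473468]
stud 21 [0.5894 0.2272 0.0146] [0.5879187  0.22784377 0.01450437]
walls ((581.4287109375, 169.23834228515625), (229.76475524902344, 92.1719741821289), 82.0428695678711) 463
```

>>> play_rows(plan=[[0,2.5,0.7,0,0,0,1],[25,0,0,0,0,0,1],[25,0,0,0,0,0,1],[20,0,0,0,0,0,1],[8,0,0,0,0,0,1],[0,0,0,0,0,0,1],[0,0,0,0,0,0,1]])

```text
clock: 6.58
eef_pos: [0.5864, 0.2418, 0.0386]
tool_rot: [-0.531, -0.467, 0.531, -0.467]
ft_force: [-0.8, -1.0, 0.3]
grip_width: 0.0386
```

```bash
python3 -c "
from h import *
go(.5855,.2415,.014,-7.3)"
```

```text
t 6.58 pos [0.5864 0.2418 0.0386] yaw -7.3 tilt -1.0 w 0.0386 F [-0.8 -1.   0.3]
shift [24.6 -0.8  0.4] rx -0.0
```

>>> play_rows(plan=[[4,-0.6,0.2,0,0,0,1],[3,0,0,0,0,0,1],[3,0,0,0,0,0,1],[2,0,0,0,0,0,1],[2,0,0,0,0,0,1],[0,0,0,0,0,0,1],[0,0,0,0,0,0,1]])

```text
clock: 7.17
eef_pos: [0.5854, 0.2419, 0.0242]
tool_rot: [-0.531, -0.467, 0.531, -0.467]
ft_force: [-0.6, 0.4, -0.4]
grip_width: 0.0387
```

>>> play_rows(plan=[[2,0,0,0,0,0,1],[2,0,0,0,0,0,1],[2,0,0,0,0,0,1],[2,0,0,0,0,0,1],[1.5,0,0,0,0,0,1],[1,0,0,0,0,0,1],[0,0,0,0,0,0,1],[0,0,0,0,0,0,1]])

```text
clock: 7.83
eef_pos: [0.5858, 0.242, 0.0142]
tool_rot: [0.531, 0.467, -0.53, 0.467]
ft_force: [-0.1, 0.7, 0.9]
grip_width: 0.0388
```

>>> play_rows(plan=[[1,0,0,0,0,0,1],[0,0,0,0,0,0,1],[0,0,0,0,0,0,-1],[0,0,0,0,0,0,-1],[0,0,0,0,0,0,-1],[0,0,0,0,0,0,-1],[0,0,0,0,0,0,-1],[-15,0,0,0,0,0,-1],[-30,0,0,0,0,0,-1],[-35,0,0,0,0,0,-1],[-20,-16,7.1,0,0,0,-1],[0,-30,13,0,0,0,-1],[0,-30,13,0,0,0,-1],[0,-30,13,0,0,0,-1],[0,-30,13,0,0,0,-1],[0,-30,12.3,0,0,0,-1],[0,0,0,0,0,0,-1],[0,0,0,0,0,0,-1]])

```text
clock: 9.33
eef_pos: [0.4099, 0.1914, 0.1128]
tool_rot: [-0.53, -0.467, 0.531, -0.467]
ft_force: [1.0, 0.6, 0.4]
grip_width: 0.0852
```

```bash
python3 -c "
from h import *
go(.412,.1923,.008,-7.3)
s=camera('scene'); W=cloud(s);m=near(W,(.5855,.243),.035,.022,.06);print(m.sum(),np.percentile(W[m],[5,50,95],axis=0).round(4))
"
```

```text
t 9.33 pos [0.4099 0.1914 0.1128] yaw -7.25 tilt -1.0 w 0.0852 F [1.  0.6 0.4]
shift [104.8   2.1  -1.2] rx 0.001
383 [[0.5682 0.2161 0.0243]
 [0.5919 0.2418 0.0334]
 [0.6093 0.2682 0.0362]]
```

>>> play_rows(plan=[[28,2,-1.2,0,0,0,-1],[28,0,0,0,0,0,-1],[28,0,0,0,0,0,-1],[15,0,0,0,0,0,-1],[4,0,0,0,0,0,-1],[0,0,0,0,0,0,-1],[0,0,0,0,0,0,1],[0,0,0,0,0,0,1],[0,0,0,0,0,0,1],[0,0,0,0,0,0,1],[0,0,0,0,0,0,1],[0,0,0,0,0,0,1],[0,0,0,0,0,0,1],[0,0,0,0,0,0,1]])

```text
clock: 10.55
eef_pos: [0.4154, 0.1937, 0.0116]
tool_rot: [0.532, 0.467, -0.529, 0.468]
ft_force: [-0.7, -0.7, 5.0]
grip_width: 0.0478
```

```bash
python3 -c "
from h import *
go(.567,.0925,.1,-7.3)
"
```

```text
t 10.55 pos [0.4154 0.1937 0.0116] yaw -7.28 tilt -1.0 w 0.0478 F [-0.7 -0.7  5. ]
shift [-88.1 163.5  81. ] rx 0.0
```

>>> play_rows(plan=[[-15,0,0,0,0,0,1],[-25,0,0,0,0,0,1],[-25,0,0,0,0,0,1],[-20,10,5,0,0,0,1],[0,25,12.5,0,0,0,1],[0,29,14.5,0,0,0,1],[0,29,14.5,0,0,0,1],[0,29,14.5,0,0,0,1],[0,25,12,0,0,0,1],[0,16,8,0,0,0,1],[0,0,0,0,0,0,1],[0,0,0,0,0,0,1]])

```text
clock: 11.55
eef_pos: [0.5659, 0.0914, 0.095]
tool_rot: [0.531, 0.467, -0.531, 0.467]
ft_force: [-0.5, -0.8, -1.8]
grip_width: 0.0473
```

```bash
python3 -c "
from h import *
go(.567,.0925,.016,-7.3)
c=camera('scene'); print(pinpoint('spool_white',c)[:2]);
f=c['frame'][130:330,250:490]; cv2.imwrite('pics/s3c.png',cv2.resize(f,(720,600),interpolation=cv2.INTER_CUBIC)[...,::-1])"
```

```text
t 11.55 pos [0.5659 0.0914 0.095 ] yaw -7.37 tilt -1.0 w 0.0473 F [-0.5 -0.8 -1.8]
shift [79.   0.9 -1.2] rx -0.001
[{'centre': [0.3226, 0.2406, 0.0013], 'confidence': 0.71}, {'centre': [0.3292, 0.3382, 0.0016], 'confidence': 0.58}]
```

View pics/s3c.png

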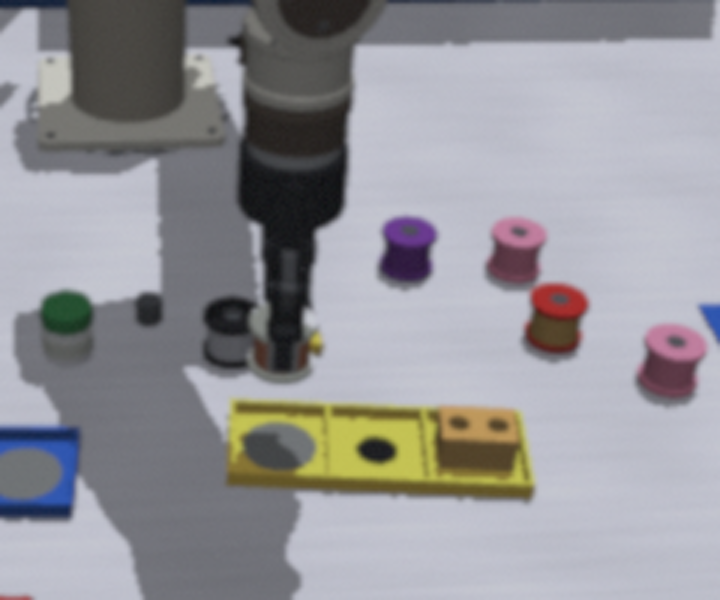

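The block sits flat in its bay and the white spool hangs upright in the jaws. Lowering the spool.

>>> play_rows(plan=[[25,0.9,-1.2,0,0,0,1],[28,0,0,0,0,0,1],[18,0,0,0,0,0,1],[5,0,0,0,0,0,1],[2,0,0,0,0,0,1],[1.5,0,0,0,0,0,1],[0,0,0,0,0,0,1],[0,0,0,0,0,0,1]])

```text
clock: 12.32
eef_pos: [0.5673, 0.0935, 0.0165]
tool_rot: [0.531, 0.467, -0.53, 0.468]
ft_force: [-0.5, -0.2, -1.4]
grip_width: 0.0474
```

```bash
python3 -c "
from h import *
go(.567,.0925,.0156,-7.3)
"
```

```text
t 12.32 pos [0.5673 0.0935 0.0165] yaw -7.25 tilt -1.0 w 0.0474 F [-0.5 -0.2 -1.4]
shift [ 0.9 -0.2  1.1] rx 0.001
```

>>> play_rows(plan=[[1,0,0,0,0,0,1],[0,0,0,0,0,0,1],[0,0,0,0,0,0,-1],[0,0,0,0,0,0,-1],[0,0,0,0,0,0,-1],[0,0,0,0,0,0,-1],[0,0,0,0,0,0,-1],[-15,0,0,0,0,0,-1],[-40,0,0,0,0,0,-1],[-40,0,0,0,0,0,-1],[0,-20,-30,0,0,0,-1],[0,-20,-30,0,0,0,-1],[0,-20,-30,0,0,0,-1],[0,-20,-30,0,0,0,-1],[0,-20,-30,0,0,0,-1],[0,-20,-30,0,0,0,-1],[0,-20,-30,0,0,0,-1],[0,-24,-25,0,0,0,-1],[0,0,0,0,0,0,-1],[0,0,0,0,0,0,-1]])

```text
clock: 13.98
eef_pos: [0.4322, 0.3485, 0.1091]
tool_rot: [-0.53, -0.468, 0.53, -0.468]
ft_force: [-0.5, -0.5, -0.0]
grip_width: 0.0854
```

```bash
python3 -c "
from h import *
go(.435,.3464,.01,-4.7)
c=shot('top','t4'); print(topc(c,(.567,.0925),.044,.04),topc(c,(.435,.347),.04),topc(c,(.439,.068),.04,.035))
"
```

```text
t 13.98 pos [0.4322 0.3485 0.1091] yaw -7.04 tilt -1.0 w 0.0854 F [-0.5 -0.5 -0. ]
shift [99.1  3.   1.7] rx -0.041
(array([0.5654, 0.092 ]), array([0.5656, 0.0921, 0.0251]), 0.0449, 456) (array([0.4339, 0.3461]), array([0.4348, 0.3471, 0.0256]), 0.0407, 499) (array([0.4388, 0.0679]), array([0.4391, 0.0674, 0.0248]), 0.0408, 480)
```

>>> play_rows(plan=[[28,3,1.7,-0.04,0,0,-1],[28,0,0,0,0,0,-1],[28,0,0,0,0,0,-1],[13,0,0,0,0,0,-1],[2,0,0,0,0,0,-1],[0,0,0,0,0,0,-1],[0,0,0,0,0,0,1],[0,0,0,0,0,0,1],[0,0,0,0,0,0,1],[0,0,0,0,0,0,1],[0,0,0,0,0,0,1],[0,0,0,0,0,0,1],[0,0,0,0,0,0,1],[0,0,0,0,0,0,1]])

```text
clock: 15.2
eef_pos: [0.4375, 0.3457, 0.0124]
tool_rot: [0.523, 0.477, -0.52, 0.478]
ft_force: [-1.0, -1.0, 5.9]
grip_width: 0.0478
```

```bash
python3 -c "
from h import *
go(.588,-.1035,.11,-4.7)
"
```

```text
t 15.2 pos [0.4375 0.3457 0.0124] yaw -4.99 tilt -1.0 w 0.0478 F [-1.  -1.   5.9]
shift [-98.  189.3 434.2] rx -0.005
```

>>> play_rows(plan=[[-15,0,0,0,0,0,1],[-28,0,0,0,0,0,1],[-28,0,0,0,0,0,1],[-27,5,12,0,0,0,1],[0,11,25,0,0,0,1],[0,14,32,0,0,0,1],[0,14,32,0,0,0,1],[0,14,32,0,0,0,1],[0,14,32,0,0,0,1],[0,14,32,0,0,0,1],[0,14,32,0,0,0,1],[0,14,32,0,0,0,1],[0,14,32,0,0,0,1],[0,14,32,0,0,0,1],[0,14,32,0,0,0,1],[0,14,32,0,0,0,1],[0,12,28,0,0,0,1],[0,7,17,0,0,0,1],[0,0,0,0,0,0,1],[0,0,0,0,0,0,1]])

```text
clock: 16.87
eef_pos: [0.5869, -0.1048, 0.1085]
tool_rot: [0.522, 0.477, -0.522, 0.477]
ft_force: [0.0, 0.2, -0.8]
grip_width: 0.0471
```

```bash
python3 -c "
from h import *
go(.588,-.1035,.0165,-4.7)
c=camera('scene')
f=c['frame'][180:340,150:390]; cv2.imwrite('pics/s5c.png',cv2.resize(f,(720,480),interpolation=cv2.INTER_CUBIC)[...,::-1])"
```

```text
t 16.87 pos [ 0.5869 -0.1048  0.1085] yaw -5.1 tilt -1.0 w 0.0471 F [ 0.   0.2 -0.8]
shift [92.   0.9 -1.3] rx -0.007
```

View pics/s5c.png

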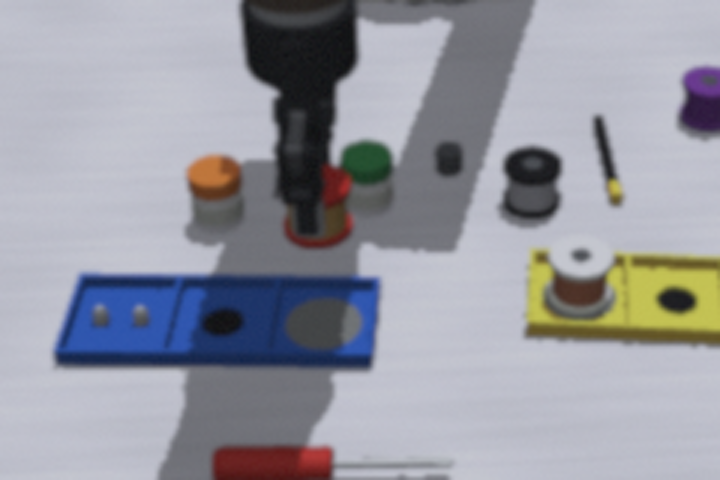

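The red spool is upright in hand and the white spool stands in its bay. Lowering and releasing.

>>> play_rows(plan=[[25,0.9,-1.3,0,0,0,1],[28,0,0,0,0,0,1],[25,0,0,0,0,0,1],[10,0,0,0,0,0,1],[3,0,0,0,0,0,1],[1.5,0,0,0,0,0,1],[0.5,0,0,0,0,0,1],[0,0,0,0,0,0,1],[0,0,0,0,0,0,1]])

```text
clock: 17.67
eef_pos: [0.5885, -0.1019, 0.0163]
tool_rot: [0.521, 0.478, -0.521, 0.478]
ft_force: [-1.2, 0.5, 1.9]
grip_width: 0.0474
```

```bash
python3 -c "
from h import *
go(.434,-.0693,.11,-4.7)
"
```

```text
t 17.67 pos [ 0.5885 -0.1019  0.0163] yaw -4.92 tilt -1.0 w 0.0474 F [-1.2  0.5  1.9]
shift [ -93.9 -156.6  -19.2] rx -0.004
```

>>> play_rows(plan=[[0,0,0,0,0,0,-1],[0,0,0,0,0,0,-1],[0,0,0,0,0,0,-1],[0,0,0,0,0,0,-1],[0,0,0,0,0,0,-1],[-15,0,0,0,0,0,-1],[-40,0,0,0,0,0,-1],[-40,0,0,0,0,0,-1],[0,-30,-4,0,0,0,-1],[0,-30,-4,0,0,0,-1],[0,-30,-4,0,0,0,-1],[0,-30,-4,0,0,0,-1],[0,-20,-3,0,0,0,-1],[0,-16.6,0,0,0,0,-1],[0,0,0,0,0,0,-1],[0,0,0,0,0,0,-1]])

```text
clock: 19.0
eef_pos: [0.4335, -0.0701, 0.1107]
tool_rot: [0.522, 0.477, -0.521, 0.478]
ft_force: [0.4, -0.6, 0.1]
grip_width: 0.0854
```

```bash
python3 -c "
from h import *
go(.434,-.0693,.02,-4.7)
c=camera('top'); print(topc(c,(.587,-.103),.044,.04),topc(c,(.434,-.069),.05))
"
```

```text
t 19.0 pos [ 0.4335 -0.0701  0.1107] yaw -4.99 tilt -1.0 w 0.0854 F [ 0.4 -0.6  0.1]
shift [90.7  0.4 -0.9] rx -0.005
(array([ 0.592 , -0.0883]), array([ 0.5909, -0.0928,  0.0227]), 0.0447, 132) (array([ 0.4304, -0.0594]), array([ 0.4306, -0.0624,  0.0198]), 0.0506, 149)
```

>>> play_rows(plan=[[28,0.4,-0.9,0,0,0,-1],[28,0,0,0,0,0,-1],[24,0,0,0,0,0,-1],[9,0,0,0,0,0,-1],[2,0,0,0,0,0,-1],[0,0,0,0,0,0,-1],[0,0,0,0,0,0,1],[0,0,0,0,0,0,1],[0,0,0,0,0,0,1],[0,0,0,0,0,0,1],[0,0,0,0,0,0,1],[0,0,0,0,0,0,1],[0,0,0,0,0,0,1],[0,0,0,0,0,0,1]])

```text
clock: 20.22
eef_pos: [0.4352, -0.0694, 0.0207]
tool_rot: [0.522, 0.477, -0.521, 0.479]
ft_force: [-0.4, 0.0, 5.8]
grip_width: 0.0419
```

```bash
python3 -c "
from h import *
go(.582,-.180,.12,-4.7)
"
```

```text
t 20.22 pos [ 0.4352 -0.0694  0.0207] yaw -4.99 tilt -1.0 w 0.0419 F [-0.4  0.   5.8]
shift [-98.8 156.1  97.4] rx -0.005
```

>>> play_rows(plan=[[-15,0,0,0,0,0,1],[-28,0,0,0,0,0,1],[-28,0,0,0,0,0,1],[-20,0,0,0,0,0,1],[-8,12,8,0,0,0,1],[0,22,14,0,0,0,1],[0,25,15.5,0,0,0,1],[0,25,15.5,0,0,0,1],[0,25,15.5,0,0,0,1],[0,25,15,0,0,0,1],[0,15,9,0,0,0,1],[0,7,5,0,0,0,1],[0,0,0,0,0,0,1],[0,0,0,0,0,0,1]])

```text
clock: 21.38
eef_pos: [0.58, -0.1796, 0.118]
tool_rot: [-0.521, -0.478, 0.522, -0.477]
ft_force: [-0.3, 0.5, -1.1]
grip_width: 0.0423
```

```bash
python3 -c "
from h import *
go(.582,-.180,.0247,-4.7)
c=camera('top');print(topc(c,(.587,-.103),.044,.04))
c=camera('scene')
f=c['frame'][180:340,150:390]; cv2.imwrite('pics/s6c.png',cv2.resize(f,(720,480),interpolation=cv2.INTER_CUBIC)[...,::-1])"
```

```text
t 21.38 pos [ 0.58   -0.1796  0.118 ] yaw -5.0 tilt -1.0 w 0.0423 F [-0.3  0.5 -1.1]
shift [93.3  2.1  0.3] rx -0.005
(array([ 0.5881, -0.1006]), array([ 0.5886, -0.1011,  0.0252]), 0.0447, 443)
```

View pics/s6c.png

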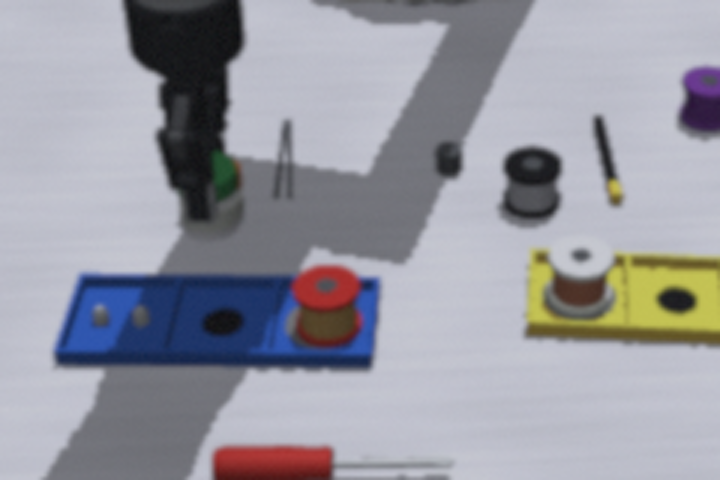

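The red spool sits in the blue spool bay about 4 mm off centre, within tolerance. The jar is upright in hand, so I'm lowering it.

>>> play_rows(plan=[[25,2,0.3,0,0,0,1],[28,0,0,0,0,0,1],[25,0,0,0,0,0,1],[10,0,0,0,0,0,1],[3,0,0,0,0,0,1],[1.5,0,0,0,0,0,1],[0.8,0,0,0,0,0,1],[0,0,0,0,0,0,1],[0,0,0,0,0,0,1]])

```text
clock: 22.23
eef_pos: [0.584, -0.1807, 0.0267]
tool_rot: [0.522, 0.477, -0.521, 0.479]
ft_force: [-0.2, -0.1, -1.0]
grip_width: 0.0425
```

```bash
python3 -c "
from h import *
go(.448,-.192,.13,-7.3)
"
```

```text
t 22.23 pos [ 0.584  -0.1807  0.0267] yaw -4.98 tilt -1.0 w 0.0425 F [-0.2 -0.1 -1. ]
shift [-103.7 -134.2   23.1] rx 0.04
```

>>> play_rows(plan=[[1.5,0,0,0,0,0,1],[0.5,0,0,0,0,0,1],[0,0,0,0,0,0,1],[0,0,0,0,0,0,-1],[0,0,0,0,0,0,-1],[0,0,0,0,0,0,-1],[0,0,0,0,0,0,-1],[0,0,0,0,0,0,-1],[-15,0,0,0,0,0,-1],[-40,0,0,0,0,0,-1],[-40,0,0,0,0,0,-1],[0,-27,4.6,0,0,0,-1],[0,-27,4.6,0,0,0,-1],[0,-27,4.6,0,0,0,-1],[0,-27,4.6,0,0,0,-1],[0,-26,4.6,0,0,0,-1],[0,0,0,0.04,0,0,-1],[0,0,0,0,0,0,-1]])

```text
clock: 23.73
eef_pos: [0.4459, -0.1917, 0.1181]
tool_rot: [-0.531, -0.467, 0.531, -0.467]
ft_force: [-0.4, -0.1, 0.5]
grip_width: 0.0856
```

```bash
python3 -c "
from h import *
go(.448,-.192,.02,-7.3)
c=camera('scene');W=cloud(c);m=near(W,(.582,-.18),.03,.035,.07);print(m.sum(),np.percentile(W[m],[2,50,98],axis=0).round(4))
"
```

```text
t 23.73 pos [ 0.4459 -0.1917  0.1181] yaw -7.39 tilt -1.0 w 0.0856 F [-0.4 -0.1  0.5]
shift [98.1  2.2  0.1] rx -0.002
326 [[ 0.5657 -0.1996  0.036 ]
 [ 0.5941 -0.1793  0.0526]
 [ 0.6075 -0.1598  0.0564]]
```

>>> play_rows(plan=[[28,2,0,0,0,0,-1],[28,0,0,0,0,0,-1],[28,0,0,0,0,0,-1],[12,0,0,0,0,0,-1],[2,0,0,0,0,0,-1],[0,0,0,0,0,0,-1],[0,0,0,0,0,0,1],[0,0,0,0,0,0,1],[0,0,0,0,0,0,1],[0,0,0,0,0,0,1],[0,0,0,0,0,0,1],[0,0,0,0,0,0,1],[0,0,0,0,0,0,1],[0,0,0,0,0,0,1]])

```text
clock: 24.95
eef_pos: [0.4506, -0.1924, 0.0215]
tool_rot: [0.531, 0.466, -0.53, 0.468]
ft_force: [-0.4, 0.5, 5.2]
grip_width: 0.0422
```

```bash
python3 -c "
from h import *
go(.5785,.168,.13,-7.3)
"
```

```text
t 24.95 pos [ 0.4506 -0.1924  0.0215] yaw -7.27 tilt -1.0 w 0.0422 F [-0.4  0.5  5.2]
shift [-108.5   81.6 -373.6] rx 0.0
```

>>> play_rows(plan=[[-15,0,0,0,0,0,1],[-28,0,0,0,0,0,1],[-28,0,0,0,0,0,1],[-25,0,0,0,0,0,1],[-12,3,-12,0,0,0,1],[0,5,-24,0,0,0,1],[0,7,-32,0,0,0,1],[0,7,-32,0,0,0,1],[0,7,-32,0,0,0,1],[0,7,-32,0,0,0,1],[0,7,-32,0,0,0,1],[0,7,-32,0,0,0,1],[0,7,-32,0,0,0,1],[0,7,-32,0,0,0,1],[0,7,-32,0,0,0,1],[0,6,-25,0,0,0,1],[0,3,-15,0,0,0,1],[0,1.6,-9.6,0,0,0,1],[0,0,0,0,0,0,1],[0,0,0,0,0,0,1]])

```text
clock: 26.62
eef_pos: [0.5772, 0.1681, 0.1278]
tool_rot: [-0.53, -0.467, 0.531, -0.467]
ft_force: [-0.9, -0.8, -0.6]
grip_width: 0.0421
```

```bash
python3 -c "
from h import *
go(.5785,.168,.0255,-7.3)
c=camera('top');print(topc(c,(.581,-.18),.054,.04))
"
```

```text
t 26.62 pos [0.5772 0.1681 0.1278] yaw -7.25 tilt -1.0 w 0.0421 F [-0.9 -0.8 -0.6]
shift [102.3   1.3  -0.2] rx 0.001
(array([ 0.5818, -0.1802]), array([ 0.5817, -0.1808,  0.0221]), 0.0543, 356)
```

Green jar is centred. Lowering the orange one.

>>> play_rows(plan=[[28,1,0,0,0,0,1],[28,0,0,0,0,0,1],[28,0,0,0,0,0,1],[13,0,0,0,0,0,1],[3,0,0,0,0,0,1],[1.5,0,0,0,0,0,1],[1,0,0,0,0,0,1],[0,0,0,0,0,0,1],[0,0,0,0,0,0,1]])

```text
clock: 27.42
eef_pos: [0.5794, 0.1681, 0.0267]
tool_rot: [0.531, 0.467, -0.53, 0.467]
ft_force: [-0.3, -0.6, -0.6]
grip_width: 0.042
```

Lower a further 1.3 mm, release, rise and retreat toward the base.

>>> play_rows(plan=[[1.3,0,0,0,0,0,1],[0,0,0,0,0,0,1],[0,0,0,0,0,0,1],[0,0,0,0,0,0,-1],[0,0,0,0,0,0,-1],[0,0,0,0,0,0,-1],[0,0,0,0,0,0,-1],[0,0,0,0,0,0,-1],[-15,0,0,0,0,0,-1],[-40,0,0,0,0,0,-1],[-40,0,0,0,0,0,-1],[-40,0,0,0,0,0,-1],[0,-35,0,0,0,0,-1],[0,-35,0,0,0,0,-1],[0,-35,0,0,0,0,-1],[0,-35,0,0,0,0,-1],[0,-35,0,0,0,0,-1],[0,-35,0,0,0,0,-1],[0,0,0,0,0,0,-1],[0,0,0,0,0,0,-1]])

```text
clock: 29.08
eef_pos: [0.3688, 0.1949, 0.1594]
tool_rot: [0.53, 0.468, -0.53, 0.468]
ft_force: [0.8, 0.6, -0.2]
grip_width: 0.0853
```

```bash
python3 - <<'E'
from h import *
c=camera('top'); W=cloud(c)
T={'blue':((.580,-.180),(.079,.9969)),'yel':((.577,.168),(-.128,-.9918))}
for n,t,b,xy,z in [('red','blue',76,(.588,-.102),.044),('green','blue',0,(.581,-.18),.054),('white','yel',76,(.566,.092),.044),('orange','yel',0,(.578,.168),.054)]:
    r=topc(c,xy,z,.037); y=np.array(T[t][1]); x=np.array([y[1],-y[0]]); d=(r[0]-T[t][0])*1000
    print(n,r,'tray x,y err mm',round(d@x,1),round(d@y-b,1))
m=near(W,(.5855,.243),.04,.028,.042); print('block',rect(W[m][:,:2]),np.median(W[m][:,2]))
print('black',topc(c,(.439,.068),.04,.04)); print(get_obs()['eef_pos'],get_obs()['clock'])
s=camera('scene'); f=s['frame'][180:340,150:450]; cv2.imwrite('pics/fin.png',cv2.resize(f,(800,427),interpolation=cv2.INTER_CUBIC)[...,::-1])
E
```

```text
red (array([ 0.5885, -0.1007]), array([ 0.5885, -0.1008,  0.0252]), 0.0447, 442) tray x,y err mm 2.2 3.7
green (array([ 0.5818, -0.1807]), array([ 0.5817, -0.1808,  0.0219]), 0.0544, 350) tray x,y err mm 1.8 -0.6
white (array([0.5655, 0.092 ]), array([0.5656, 0.092 , 0.025 ]), 0.0445, 457) tray x,y err mm 1.7 0.8
orange (array([0.5772, 0.1674]), array([0.577 , 0.1678, 0.022 ]), 0.0544, 357) tray x,y err mm -0.3 0.6
block ((584.3232421875, 242.59156799316406), (58.91094207763672, 41.591957092285156), 82.65965270996094) 0.034459218001475556
black (array([0.4387, 0.0678]), array([0.4391, 0.0672, 0.025 ]), 0.0408, 478)
[0.3705048  0.19517551 0.15968114] 29.1333
```

View pics/fin.png

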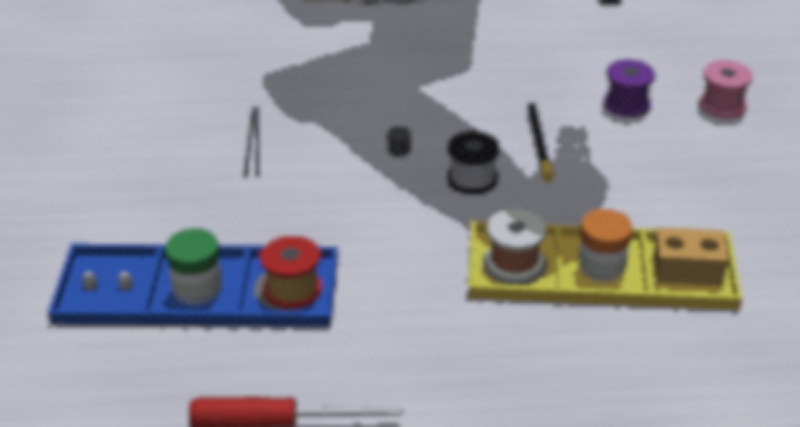

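The final picture shows all five parts upright in their bays, with the black spool where it started. Handing in.

```bash
python3 -c "
from workcell import *
print(job_done())"
```

```text
the job is handed in; nothing more can be done
None
```

Both kits are made up and the job is handed in, at about 29 s on the robot's clock. No verdict was reported, so the results below are from my last camera check.

| Part | Bay | Offset from bay centre (tray x / y) | Top height |
|---|---|---|---|
| Red spool | Blue, spool | 2.2 / 3.7 mm | 45 mm (expected 44) |
| Green-capped jar | Blue, jar | 1.8 / -0.6 mm | 54 mm (expected 54) |
| White spool | Yellow, spool | 1.7 / 0.8 mm | 44.5 mm (expected 44) |
| Orange-capped jar | Yellow, jar | -0.3 / 0.6 mm | 54 mm (expected 54) |
| Brass block | Yellow, block, on both studs | about 1–2 mm, aligned with the tray within about 0.1° | 34.5 mm (expected 34) |

- **Upright and clear:** in the last picture everything stands upright and the gripper is clear of all parts.
- **Black spool:** it is within 1 mm of where it started, and no jar tipped.
- **Disagreements:** camera and arm positions differed by about 1–3 mm in x. One early camera check of the red spool read wrong, probably because the arm was in the way; a repeat without the arm was fine.

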